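# Ballast the gate and hold its dead-man plunger

## Robot

A 7-joint arm with a two-finger parallel gripper is mounted at the origin on the work surface. World frame = base frame: x ahead of the robot, y to its left, z up, the work surface at z = 0. Lengths are in mm, angles in rad, forces in N, time in s.
With the tool pointing down it reaches from about 425 to 800 mm from the base axis. Payload 8.3 kg.
Tool frame: the origin (TCP) lies midway between the tips of the shut fingers; the grasp point (between the pads) lies 19 mm behind it (robot.grip_depth is the distance from the TCP to the grasp point, in mm); z points along the fingers, y is the line along which they close (so a half turn about z gives the same grasp; the last joint's range is limited). The gripper opens to 85 mm and grips with 20 to 120 N. Pads are 22 mm wide; open, the fingers measure 114 mm over their backs; the gripper's body (76 mm by 85 mm) begins 54 mm behind the grasp point. The pads swing forward as they close: fully open they stand 13 mm farther back than shut.
Start: joints at [1.235, 0.383, 0.016, 1.37, -0.006, 1.388, -0.046], TCP at [168.431, -601.859, 231.279] pointing down, gripper open.
Joint ranges: [-2.95, 2.95], [-0.25, 2.06], [-1.52, 1.56], [0.18, 2.33], [-1.44, 4.58], [0.02, 2.06], [-3.01, 3.01]. Speed limits (rad/s): [2.39, 2.39, 3.01, 3.01, 3.14, 3.14, 3.14].

## Interface

Orientations are given as a rotation vector (axis times angle).
In Python, from workcell import status, vision, robot gives the robot as it stands. The module is installed in compiled form; this text tells all that it offers.
- The arm moves only by the tool step_arm, never from a script. Its argument "moves" is text: rows parted by semicolons, each of 6 numbers parted by spaces: the shift along the tool's x, y, z in cm, then the turn, a rotation vector about the tool's x, y, z in degrees. A call has 1 to 10 rows; each row is the pose to reach, as a shift and turn from the pose commanded when the call began, along the tool's axes at that moment; what a row does not reach only later rows make up. A row lasts 1/8 s, in which the tool goes at most 62.5 mm and 10.7 degrees, less where a joint would pass 70% of its speed; a pose out of reach is approached as far as the arm can. A call with a gripper value outside its range is refused whole. "jaw" is the finger opening in cm, from 0 to 8.54, set as the call begins (left out, the last holds). The fingers move at their own pace and stop on an object; "newtons" is the grip in N (left out, the last holds). Time passes only in rows, so rows that repeat a pose let the fingers close. It gives the time, the measured TCP pose, the force, the opening and the grip force at its end, in the units of the state.
- status.read_state(): the state, without advancing time (a new reading comes with each control period).
- vision.read_camera(name): name is "scene" or "top" or "wrist"; returns (picture, depth): 480x640x3 uint8, red, green, blue; 480x640 float32, mm along the optical axis (not along the pixel's ray), 0 where there is no reading.
- vision.camera_params(name): a dict with "mtx" (3x3 intrinsics, pixels), "R" (3x3) and "t" (3): a world point X has camera coordinates R X + t. Camera axes: x right, y down, z forward; pixel columns grow to the right and rows downward; lengths in mm; the calibration is good to about 2 mm. A picture is of the moment at which its call begins: read the wrist's pose just before it. camera_params takes no time and is no camera call; for the wrist camera it gives the pose at the moment of the call.
- robot.sign_off(): hands the job in; it is judged then, once.
The state is a dict: "clock": time; "q": joint angles; "qvel": joint speeds; "joint_torque": joint torques, N m; "ee_pos": TCP position; "tcp_rot": TCP orientation; "ft_force": force on the tool from outside, world axes, zero at the start; "moment": the same for the moment, N m; "grip_width": finger opening in mm; "finger_force": force on a finger pad.
Only numpy, scipy, OpenCV 4.12 (cv2) and the standard library are available. Lean on these libraries where they do the work, as an engineer would, in place of code of your own. Each camera call takes 0.05 s, during which the arm holds its last target. There are 200 camera calls.

## Task

Get the test bed's gate ready and hold it open: pour the five steel balls from the blue cup into the yellow ballast pot, and stand the empty cup back upright on the ledge, letting go of it. Then press the black spring-loaded dead-man plunger down by 20 mm, so that the pointer on its cap stands in the green band of the scale, and finish while still holding it pressed there with the gripper. Leave the bowl, jack, ramp and brass foot where they are.

Things in the scene. Friction and masses are not known exactly. Their poses are not given: they have to be found in the camera images.
- cup_center (a point): Loose blue plastic cup, open at the top, 75 mm high, 55 mm outer diameter at the foot widening to 65 mm at the rim, wall 3 mm, inner floor 4 mm thick, about 0.1 kg. It stands on the ledge with the five balls in it. This point is on its axis, half-way up (37.5 mm above its underside); its z axis points out of the mouth.
- ball0_center (a point): Centre of one of the five loose steel balls, 20 mm diameter, 33 g each, which start inside the blue cup and roll freely.
- ball1_center (a point): Centre of one of the five loose steel balls, 20 mm diameter, 33 g each, which start inside the blue cup and roll freely.
- ball2_center (a point): Centre of one of the five loose steel balls, 20 mm diameter, 33 g each, which start inside the blue cup and roll freely.
- ball3_center (a point): Centre of one of the five loose steel balls, 20 mm diameter, 33 g each, which start inside the blue cup and roll freely.
- ball4_center (a point): Centre of one of the five loose steel balls, 20 mm diameter, 33 g each, which start inside the blue cup and roll freely.
- pot_rim (a point): Centre of the mouth of the yellow ballast pot, an open round pot fixed to the ledge: rim 60 mm above the ledge and 128 mm in outer diameter, foot 100 mm, wall 4 mm, inner floor 13 mm above the ledge. z points up.
- plunger_top (a point): Centre of the flat top of the black plunger cap (48 mm diameter), 110 mm above the ledge when not pressed; it goes straight down with the plunger. The cap stands over a fixed grey block, 100 x 100 mm and 60 mm high, centred under it. A small pointer on the cap's edge beside the scale strip marks the height of the cap's top.
- scale (a point): Middle of the 10 mm high green band on the scale strip that stands on the grey block, 41 mm beside the plunger's axis. The strip is 16 mm wide, 6 mm thick and reaches 115 mm above the ledge: white above the band, red below it. The band lies 85 to 95 mm above the ledge. y points from plunger to strip.
- plunger (a joint): Travel of the plunger in m: 0 when free, 0.030 when bottomed, 0.020 in the middle of the green band. A spring returns it: about 3 N to start it moving, 10 N at 20 mm, 13 N at the bottom. It goes back up when let go. It swings the steel gate on the glass bed open, out of the robot's reach.
- bowl_mid (a point): Maroon bowl (bystander), about 122 mm diameter and 114 mm high, resting on a small flat; this point is half-way up its axis.
- jack_center (a point): Centre of the white ceramic jack (bystander), a 63 mm ball resting on a cork ring 56 mm wide and 14 mm high.
- ramp_mid (a point): Chrome rolling ramp (bystander), a channel about 50 mm wide, 160 mm long and 75 mm high; this point is 30 mm above the middle of its base; its y axis runs along the ramp.
- foot_mid (a point): Brass levelling foot (bystander), a 48 mm disc with an upright screw, 55 mm high in all; this point is on its axis half-way up.
Not all that is in view belongs to the job. Of the things shaped like the part that bears cup_center, the blue one is meant.

How it is judged (in metres and radians):
On the way, in this order (a step that is already met when the one before it is completed fails the run):
1. the cup is lifted with all five balls in it (height (world z) of cup_center above 0.07 m and distance between each of ball0_center, ball1_center, ball2_center, ball3_center, ball4_center and cup_center below 0.05 m), for 0.1 s.
2. all five balls lie in the pot, the cup still in the gripper and off the ledge (height (world z) of cup_center above 0.06 m and contact force between the fingers and cup above 1 N and horizontal distance between each of ball0_center, ball1_center, ball2_center, ball3_center, ball4_center and pot_rim below 0.058 m and z of each of ball0_center, ball1_center, ball2_center, ball3_center, ball4_center in the frame of pot_rim below 0.002 m), for 0.1 s.
3. the cup stands upright on the ledge, let go, with the balls in the pot (height (world z) of cup_center between 0.0325 and 0.0425 m and angle between cup_center's own z axis and vertical below 0.1 rad and contact force between each of the fingers, the arm and cup below 0.2 N and horizontal distance between each of ball0_center, ball1_center, ball2_center, ball3_center, ball4_center and pot_rim below 0.058 m and z of each of ball0_center, ball1_center, ball2_center, ball3_center, ball4_center in the frame of pot_rim below 0.002 m), for 0.2 s.
4. the plunger is pressed 15 to 25 mm by the robot, after the cup is put down (value of joint plunger between 0.015 and 0.025 m and contact force between any of the fingers, the arm and plunger above 3 N and contact force between the fingers and plunger below 25 N), for 0.5 s.
At the end, for the whole second after the job is handed in: Ends holding: the gripper steadily presses the plunger with 3 to 25 N at a travel of 20 mm +-5 mm; all five balls lie in the pot below its rim; the cup stands upright (within 0.1 rad) on the ledge, untouched by the robot. No bystander has moved more than 25 mm (all of step 3 and all of step 4 and velocity of joint plunger between -0.01 and 0.01 m/s); the arm keeps its last pose, push and grip.
It fails at once if the maroon bowl is moved more than 25 mm (distance of bowl_mid from where it was at the start of the episode above 0.025 m).
It fails at once if the jack is moved more than 25 mm (distance of jack_center from where it was at the start of the episode above 0.025 m).
It fails at once if the rolling ramp is moved more than 25 mm (distance of ramp_mid from where it was at the start of the episode above 0.025 m).
It fails at once if the brass foot is moved more than 25 mm (distance of foot_mid from where it was at the start of the episode above 0.025 m).
It also fails if it takes over 72 s, if anything falls off the work surface, if the arm or the gripper's body presses on something with over 40 N, if the wrist force passes 120 N, or if a joint passes its speed limit or range.

## Working session

There is one attempt and no reset: what is moved stays moved. The work goes in short steps, Python scripts to look and compute and a tool call to move; the robot and the scene stay as the last step left them, time stands still between calls to the robot, and variables do not carry over. Pictures are saved under pics/ and viewed, at most 10 in all, crops included, and the job is handed in when it is done.

Besides the shell and the picture viewer there is one more tool, called as name(argument=value, ...) on one line, values as JSON. step_arm: Moves the arm, as the interface text tells. Its arguments: {"type":"object","properties":{"moves":{"type":"string"},"jaw":{"type":"number"},"newtons":{"type":"number"}},"required":["moves"]}

```bash
mkdir -p pics
python3 - <<'E'
from workcell import status,vision,robot
import cv2,numpy as np
s=status.read_state();print({k:np.round(v,3) for k,v in s.items()},robot.grip_depth)
for n in("top","scene"):
    p,d=vision.read_camera(n);cv2.imwrite(f"pics/{n}0.png",p[:,:,::-1]);np.savez(f"{n}0.npz",p=p,d=d,**vision.camera_params(n))
    c=vision.camera_params(n);print(n,c)
E
```

```text
{'clock': np.float64(0.0), 'q': array([ 1.235,  0.384,  0.016,  1.371, -0.006,  1.388, -0.047]), 'qvel': array([-0.002, -0.   , -0.   ,  0.   ,  0.001,  0.001, -0.001]), 'joint_torque': array([-1.0000e-03, -6.2760e+01,  8.4400e-01, -3.7183e+01,  1.7000e-02,
        1.4000e-02,  0.0000e+00]), 'ee_pos': array([ 168.287, -601.396,  230.29 ]), 'tcp_rot': array([-3.111e+00, -4.270e-01,  1.000e-03]), 'ft_force': array([-0.538,  0.135,  0.615]), 'moment': array([-0.003,  0.003,  0.045]), 'finger_force': np.float64(0.0), 'grip_width': np.float64(85.297)} 18.700000000000003
top {'mtx': array([[613.63692646,   0.        , 336.81581224],
       [  0.        , 613.63692646, 237.71896624],
       [  0.        ,   0.        ,   1.        ]]), 'R': array([[ 5.89951645e-05, -9.99838974e-01, -1.79450036e-02],
       [-9.91389901e-01,  2.29129424e-03, -1.30922932e-01],
       [ 1.30942968e-01,  1.77982191e-02, -9.91230126e-01]]), 't': array([   3.19475233,  568.20628942, 1114.60307478])}
scene {'mtx': array([[437.31275116,   0.        , 321.88623453],
       [  0.        , 437.31275116, 241.27176648],
       [  0.        ,   0.        ,   1.        ]]), 'R': array([[-0.54245152,  0.84005765, -0.0070352 ],
       [ 0.46508243,  0.29332326, -0.83526032],
       [-0.69960323, -0.45636018, -0.5498097 ]]), 't': array([ 293.80973273, -177.1812488 , 1218.11378146])}
```

View pics/top0.png

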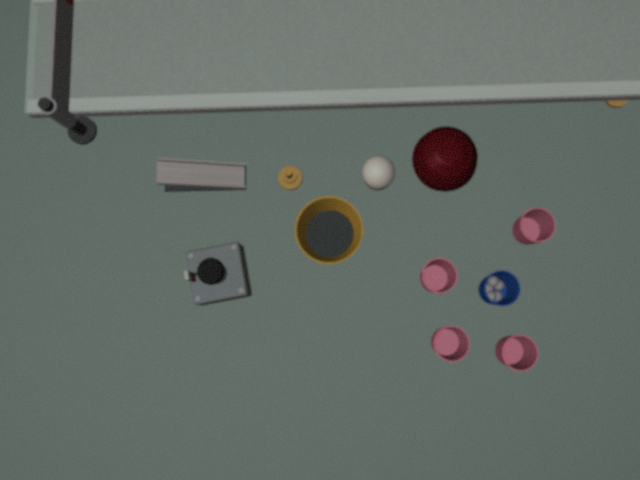

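View pics/scene0.png

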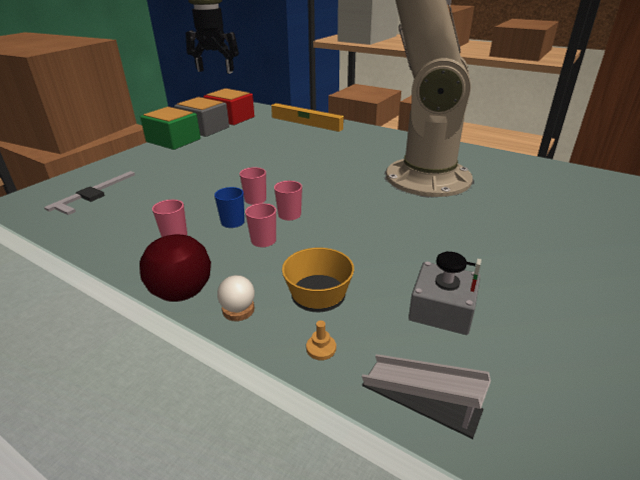

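Candidates for the cup in the top view: blue (500,288), and pink (535,225), (439,276), (450,343), (518,352). I choose the blue one, which has balls visible inside. The pot is at (329,230), the plunger cap at (210,271) and the strip at about (190,275).

```bash
cat > h.py <<'E'
import numpy as np,cv2
def world(d,c):
    v,u=np.mgrid[0:480,0:640]; z=d.astype(float)
    P=np.stack([(u-c['mtx'][0,2])/c['mtx'][0,0]*z,(v-c['mtx'][1,2])/c['mtx'][1,1]*z,z],-1)
    W=(P-c['t'])@c['R']; W[d<=0]=np.nan
    return W
def ray(u,v,c,zp):
    r=np.linalg.inv(c['mtx'])@[u,v,1.]; o=-c['R'].T@c['t']; r=c['R'].T@r
    return o+r*(zp-o[2])/r[2]
def circ(X):
    A=np.c_[2*X,np.ones(len(X))]; s=np.linalg.lstsq(A,(X**2).sum(1),rcond=None)[0]
    return s[:2],np.sqrt(s[2]+s[:2]@s[:2])
E
python3 - <<'E'
from h import *
c=np.load('top0.npz');W=world(c['d'],c);hsv=cv2.cvtColor(c['p'],cv2.COLOR_RGB2HSV)
H,S,V=[hsv[...,i].astype(int) for i in range(3)]
def win(u0,u1,v0,v1):
    m=np.zeros((480,640),bool);m[v0:v1,u0:u1]=1;return m
ms={'blue':((H>105)&(H<130)&(S>120),75,(470,530,260,315)),
'pinkA':((H>160)&(S>80),75,(510,560,203,250)),'pinkB':((H>160)&(S>80),75,(415,462,253,300)),'pinkC':((H>160)&(S>80),75,(425,475,320,366)),'pinkD':((H>160)&(S>80),75,(490,545,330,375)),
'pot':((H>10)&(H<30)&(S>120),60,(285,375,190,270)),
'cap':(V<40,110,(193,228,253,290)),'bowl':((S>120),57,(405,485,120,195)),'jack':(V>120,45,(355,400,150,195)),'foot':((S>100)&(H<30),25,(275,305,160,193)),'strip':(V>0,115,(183,200,262,285))}
for k,(m,zt,w) in ms.items():
    m=m&win(*w); P=W[m]; P=P[~np.isnan(P[:,0])]
    print(k,m.sum(),'zmax',np.percentile(P[:,2],[50,95,99]).round(1),end=' ')
    cs,_=cv2.findContours(m.astype(np.uint8),0,1);q=max(cs,key=cv2.contourArea)
    # outer rim: contour points cast on the rim plane
    R=np.array([ray(*p[0],c,zt)[:2] for p in q]); 
    T=P[P[:,2]>zt-6]
    print('mean',P.mean(0).round(),'high',len(T), T.mean(0).round(1) if len(T) else '', 'contour circ',*[np.round(x,1) for x in circ(R)], 'hi circ',*( [np.round(x,1) for x in circ(T[:,:2])] if len(T)>5 else []))
cv2.imwrite('pics/crop0.png',cv2.resize(c['p'][190:380,160:570,::-1],None,fx=1.95,fy=1.95,interpolation=2))
E
```

```text
blue 691 zmax [50.8 76.6 79. ] mean [ 473. -302.   48.] high 169 [ 471.1 -296.6   74.8] contour circ [ 471.8 -289.4] 32.4 hi circ [ 472.5 -291.9] 30.4
pinkA 1130 zmax [35.7 76.1 78. ] mean [ 589. -367.   37.] high 199 [ 584.8 -361.6   74.4] contour circ [ 584. -355.] 34.1 hi circ [ 586.5 -360.2] 30.2
pinkB 967 zmax [ 8.9 75.8 78.7] mean [ 498. -188.   28.] high 144 [ 491.2 -184.    74.7] contour circ [ 494.5 -181. ] 30.7 hi circ [ 495.1 -181.4] 30.0
pinkC 1009 zmax [ 9.6 75.7 77.8] mean [ 373. -207.   28.] high 160 [ 373.2 -201.7   74.4] contour circ [ 374.9 -199.5] 30.7 hi circ [ 375. -200.] 30.1
pinkD 1152 zmax [31.  75.8 78.3] mean [ 357. -327.   34.] high 200 [ 357.4 -320.4   74.3] contour circ [ 359.2 -315.9] 32.8 hi circ [ 358.8 -319.5] 30.3
pot 1736 zmax [41.9 61.5 63. ] mean [591.  18.  40.] high 471 [583.8  14.4  59. ] contour circ [580.8  16.9] 61.4 hi circ [580.7  17.1] 60.1
cap 516 zmax [110.2 113.7 114.8] mean [500. 222. 109.] high 492 [500.4 222.4 110.4] contour circ [500.3 221.6] 21.7 hi circ [500.4 222.7] 15.6
bowl 3034 zmax [102.6 114.3 116.5] mean [ 703. -192.  100.] high 3025 [ 703.1 -192.4   99.6] contour circ [ 714.9 -199.3] 58.0 hi circ [ 705.9 -194. ] 38.9
jack 646 zmax [63.9 70.8 72.5] mean [690. -71.  63.] high 642 [690.  -70.8  62.5] contour circ [694.4 -71.6] 26.6 hi circ [691.3 -70.9] 18.7
foot 426 zmax [12.4 55.8 58.1] mean [688.  93.  21.] high 178 [689.1  94.   36.6] contour circ [687.3  93. ] 21.8 hi circ [691.1  94.8] 9.6
strip 391 zmax [ 61.6 115.  118.2] mean [500. 269.  63.] high 71 [496.2 256.3 113.2] contour circ [496.5 255.5] 19.2 hi circ [499. 254.] 12.1
```

View pics/crop0.png

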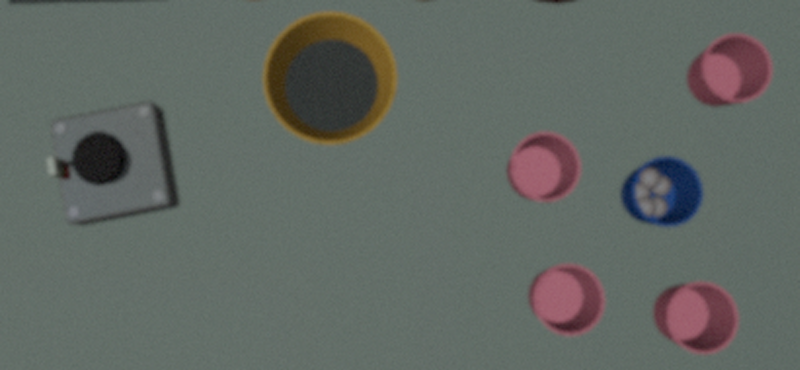

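```bash
cat >> h.py <<'E'
from scipy.spatial.transform import Rotation as Ro
def frame(az,down,sgn=1):
    """tool rotation: z heads az (deg) and down (deg) below horizontal, y horizontal"""
    a,d=np.radians([az,down]); z=np.array([np.cos(a)*np.cos(d),np.sin(a)*np.cos(d),-np.sin(d)])
    y=sgn*np.array([-np.sin(a),np.cos(a),0]); return np.c_[np.cross(y,z),y,z]
def delta(p,R,p0,R0):
    return np.round(R0.T@(np.array(p)-p0)/10,2),np.round(Ro.from_matrix(R0.T@R).as_rotvec(degrees=True),1)
def now():
    from workcell import status
    s=status.read_state(); open('log.txt','a').write(repr((s['q'].tolist(),s['ee_pos'].tolist(),s['tcp_rot'].tolist()))+'\n')
    return s['ee_pos'],Ro.from_rotvec(s['tcp_rot']).as_matrix(),s
E
python3 - <<'E'
from h import *
p,R,s=now()
for sg in(1,-1):
    T=frame(-30,40,sg); g=np.array([472,-292,42]); print(sg,delta(g+T[:,2]*(19-170),T,p,R), g+T[:,2]*(19-170))
E
```

```text
1 (array([ 29.5 , -29.87,   9.18]), array([ -57.8,  -24.4, -123.9])) [ 371.82449383 -234.16364454  139.06092906]
-1 (array([ 29.5 , -29.87,   9.18]), array([-20. ,  47.3,  42.6])) [ 371.82449383 -234.16364454  139.06092906]
```

step_arm(moves="29.5 -29.9 5 -20 47.3 42.6;29.5 -29.9 5 -20 47.3 42.6;29.5 -29.9 5 -20 47.3 42.6;29.5 -29.9 5 -20 47.3 42.6;29.5 -29.9 7 -20 47.3 42.6;29.5 -29.9 9.2 -20 47.3 42.6;29.5 -29.9 9.2 -20 47.3 42.6;29.5 -29.9 9.2 -20 47.3 42.6;29.5 -29.9 9.2 -20 47.3 42.6;29.5 -29.9 9.2 -20 47.3 42.6", jaw=8.54, newtons=40)

```text
clock: 1.35
ee_pos: [452.4, -337.9, 180.2]
tcp_rot: [2.617, -0.691, 1.156]
ft_force: [0.2, -0.2, -0.6]
grip_width: 85.4
finger_force: 0.0
```

Run:
```python
from h import *
p,R,s=now(); print(s['q'].round(3),s['qvel'].round(3),R.round(3), np.degrees(np.arcsin(-R[2,2])),np.degrees(np.arctan2(R[1,2],R[0,2])))
```

```text
[ 1.979 -0.254 -1.168  2.326 -1.434  0.393 -0.121] [-0.294  0.003 -0.103 -0.001 -0.002 -0.31  -0.271] [[ 0.585 -0.491  0.645]
 [-0.336 -0.871 -0.358]
 [ 0.738 -0.008 -0.675]] 42.4296715135777 -29.021214009748004
```

```bash
cat > fit.py <<'E'
from h import *
import itertools
D=[eval(l) for l in open('log.txt')]
def rots(q,s):
    return [Ro.from_rotvec(np.array([0,0,1.] if i%2==0 else [0,1.,0])*s[i]*q[i]).as_matrix() for i in range(7)]
res=[]
for s in itertools.product([1,-1],repeat=7):
    C=[]
    for q,p,r in D:
        M=np.eye(3)
        for X in rots(q,s): M=M@X
        C.append((M,Ro.from_rotvec(r).as_matrix()))
    # R = A M B ; A = Rz(a); try a in 0,90,180,270
    for a in(0,90,180,270):
        A=Ro.from_euler('z',a,degrees=True).as_matrix()
        B=[(A@M).T@R for M,R in C]
        res.append((max(np.linalg.norm(Ro.from_matrix(B[0].T@b).as_rotvec(degrees=True)) for b in B),s,a,B[0].round(2).tolist()))
res.sort(key=lambda t:t[0])
for r in res[:12]: print(r)
E
python3 fit.py
```

```text
(np.float64(1.9035656771976713e-14), (-1, 1, -1, 1, -1, 1, -1), 0, [[0.0, -1.0, -0.0], [1.0, 0.0, -0.0], [0.0, -0.0, 1.0]])
(np.float64(2.1007925160597485e-14), (-1, -1, -1, -1, -1, -1, -1), 180, [[-0.0, 1.0, 0.0], [-1.0, -0.0, 0.0], [0.0, -0.0, 1.0]])
(np.float64(8.559889720441427), (-1, 1, -1, 1, -1, 1, 1), 0, [[-0.09, -1.0, -0.0], [1.0, -0.09, -0.0], [0.0, -0.0, 1.0]])
(np.float64(8.559889720441431), (-1, -1, -1, -1, -1, -1, 1), 180, [[0.09, 1.0, 0.0], [-1.0, 0.09, 0.0], [0.0, -0.0, 1.0]])
(np.float64(8.638584754811585), (-1, 1, 1, 1, 1, 1, 1), 180, [[0.13, 0.99, -0.0], [-0.99, 0.13, -0.0], [0.0, 0.0, 1.0]])
(np.float64(8.638584754811589), (-1, -1, 1, -1, 1, -1, 1), 0, [[-0.13, -0.99, 0.0], [0.99, -0.13, 0.0], [0.0, 0.0, 1.0]])
(np.float64(10.998136265055082), (-1, 1, 1, 1, 1, 1, -1), 180, [[0.03, 1.0, -0.0], [-1.0, 0.03, 0.0], [0.0, 0.0, 1.0]])
(np.float64(10.998136265055088), (-1, -1, 1, -1, 1, -1, -1), 0, [[-0.03, -1.0, 0.0], [1.0, -0.03, -0.0], [0.0, 0.0, 1.0]])
(np.float64(28.14397947401714), (1, 1, 1, -1, -1, -1, 1), 0, [[-0.36, 0.62, -0.69], [-0.85, -0.53, -0.03], [-0.39, 0.58, 0.72]])
(np.float64(28.14397947401714), (1, -1, 1, 1, -1, 1, 1), 180, [[0.36, -0.62, 0.69], [0.85, 0.53, 0.03], [-0.39, 0.58, 0.72]])
(np.float64(36.0502594437323), (1, -1, 1, 1, -1, 1, -1), 180, [[0.44, -0.57, 0.69], [0.81, 0.58, -0.03], [-0.39, 0.58, 0.72]])
(np.float64(36.05025944373231), (1, 1, 1, -1, -1, -1, -1), 0, [[-0.44, 0.57, -0.69], [-0.81, -0.58, 0.03], [-0.39, 0.58, 0.72]])
```

```bash
cat > kin.py <<'E'
from h import *
S=(-1,1,-1,1,-1,1,-1)
def chain(q):
    M=np.eye(3);out=[M]
    for i in range(7):
        M=M@Ro.from_rotvec(np.array([0,0,1.] if i%2==0 else [0,1.,0])*S[i]*q[i]).as_matrix(); out.append(M)
    return out
def rows(q,lat):
    M=chain(q); c=[M[0][:,2],M[2][:,2],M[4][:,2],M[6][:,2]]
    if lat>=1:c.append(M[2][:,1])
    if lat>=2:c.append(M[4][:,1])
    if lat>=3:c+= [M[2][:,0],M[4][:,0],M[6][:,0]]
    return np.c_[tuple(c)]
def fit(lat):
    D=[eval(l) for l in open('log.txt')]
    A=np.vstack([rows(q,lat) for q,_,_ in D]);b=np.hstack([p for _,p,_ in D])
    x=np.linalg.lstsq(A,b,rcond=None)[0]; return x,np.abs(A@x-b).max()
if __name__=='__main__':
    for l in(0,1,2): print(l,*[np.round(t,1) for t in fit(l)])
E
python3 kin.py
```

```text
0 [251.5 432.1 466.9 327.9] 29.0
1 [285.3 431.5 469.3 366.6 -32.9] 2.4
2 [253.1 454.6 461.7 359.6 -18.8 -13. ] 0.0
```

```bash
cat >> kin.py <<'E'
from scipy.optimize import least_squares
X,_=fit(2); B=np.array([[0,-1,0],[1,0,0],[0,0,1.]])
LO=np.array([-2.95,-.25,-1.52,.18,-1.44,.02,-3.01])+.06; HI=np.array([2.95,2.06,1.56,2.33,4.58,2.06,3.01])-.06
MID=np.array([0,.6,0,1.3,0,1.1,0])
def fk(q): return rows(q,2)@X, chain(q)[7]@B
def ik(p,R,q0,reg=.02,ref=None):
    ref=q0 if ref is None else ref
    def f(q):
        P,Q=fk(q); return np.r_[(P-p)/100,Ro.from_matrix(R.T@Q).as_rotvec()*3,reg*(q-ref)]
    s=least_squares(f,np.clip(q0,LO,HI),bounds=(LO,HI),max_nfev=200); P,Q=fk(s.x)
    return s.x,np.linalg.norm(P-p),np.degrees(Ro.from_matrix(R.T@Q).magnitude())
def tilt(R,axis_az,deg): # turn world orientation about horizontal axis
    a=np.radians(axis_az); return Ro.from_rotvec(np.radians(deg)*np.array([np.cos(a),np.sin(a),0])).as_matrix()@R
def pour(az,d,sg,m,yaw,ang=100,lip=(0,0,90)):
    """tool pose: cup held with frame(az..) ; mouth heading m, cup spun by yaw before tipping"""
    T=frame(yaw,d,sg); R=tilt(T,m+90,ang); mm=np.radians(m); mv=np.array([np.cos(mm),np.sin(mm),0]); 
    a=np.radians(ang); zc=np.sin(a)*mv+np.cos(a)*np.array([0,0,1]); dn=np.cos(a)*mv-np.sin(a)*np.array([0,0,1])
    c=np.array([581,17,0])+np.array(lip)-32.5*dn-37.5*zc
    return c+R[:,2]*19,R,c
E
cat > plan.py <<'E'
from kin import *
q0=np.array([1.235,.383,.016,1.37,-.006,1.388,-.046]); g=np.array([472,-292,42.])
for d in(30,40,50):
  for az in(30,45,60,75):
    for sg in(1,-1):
      T=frame(az,d,sg)
      best=min((ik(g+T[:,2]*19,T,np.r_[q0[:4],q5,q0[5],q7]) for q5 in(0,1.4,3) for q7 in (-1.5,0,1.5)),key=lambda r:r[1]+r[2]+.5*abs(r[0][2])+.0*abs(r[0][6]))
      if best[1]+best[2]>1: continue
      print(d,az,sg,best[0].round(2),end=' | ')
      out=[]
      for m in range(0,360,30):
        for rel in range(-90,91,30):   # tool heading relative to mouth azimuth
          p,R,c=pour(az,d,sg,m,m+rel)
          r=ik(p,R,best[0])
          if r[1]+r[2]<1: out.append((round(float(np.abs(r[0]-best[0]).max()),2),m,rel))
      out.sort(); print(len(out),out[:6])
E
time timeout 550 python3 plan.py
```

```text
30 30 1 [ 1.11  0.64 -0.07  2.01 -1.27  1.08 -2.14] | 20 [(1.15, 240, -90), (1.47, 210, -90), (1.58, 210, 0), (1.63, 240, -60), (1.64, 210, -60), (1.76, 210, -30)]
30 30 -1 [ 1.25  0.65 -0.23  2.   -1.2   1.01  0.96] | 51 [(1.18, 180, -30), (1.19, 240, -90), (1.42, 300, 90), (1.45, 210, -90), (1.45, 210, 0), (1.6, 180, -60)]
30 45 1 [ 1.03  0.73 -0.    1.81 -1.07  1.27 -2.19] | 20 [(1.2, 240, -90), (1.49, 210, 0), (1.51, 210, -90), (1.67, 180, 0), (1.67, 240, -60), (1.68, 210, -60)]
30 45 -1 [ 1.2   0.74 -0.22  1.8  -0.95  1.18  0.88] | 50 [(1.07, 180, -30), (1.27, 240, -90), (1.34, 300, 90), (1.35, 210, 0), (1.4, 180, -60), (1.48, 210, -90)]
30 60 1 [ 0.96  0.82  0.03  1.61 -0.92  1.46 -2.19] | 24 [(1.2, 240, -90), (1.39, 210, 0), (1.52, 180, 0), (1.52, 210, -90), (1.61, 120, 60), (1.66, 240, -60)]
30 60 -1 [ 1.14  0.84 -0.21  1.6  -0.77  1.37  0.86] | 53 [(1.17, 180, -30), (1.25, 210, 0), (1.28, 180, -60), (1.29, 240, -90), (1.32, 300, 90), (1.48, 210, -90)]
30 75 1 [ 0.94  0.92 -0.03  1.4  -0.74  1.61 -2.19] | 24 [(1.2, 240, -90), (1.32, 210, 0), (1.41, 180, -30), (1.45, 180, 0), 
[... 2116 characters left out ...]
, 90, 30)]
50 60 1 [ 0.96  0.63 -0.12  1.7  -0.64  1.16 -2.44] | 21 [(1.51, 210, -30), (1.57, 240, -90), (1.61, 120, 60), (1.64, 120, 90), (1.71, 90, 60), (1.72, 210, -60)]
50 60 -1 [ 0.98  0.63 -0.14  1.7  -0.63  1.16  0.69] | 45 [(0.96, 270, 90), (1.34, 300, 90), (1.35, 180, -90), (1.51, 210, -30), (1.52, 90, 0), (1.53, 90, 30)]
50 75 1 [ 0.92  0.72 -0.12  1.55 -0.52  1.32 -2.35] | 21 [(1.38, 210, -30), (1.47, 240, -90), (1.57, 120, 60), (1.57, 120, 90), (1.58, 210, -60), (1.66, 90, 60)]
50 75 -1 [ 0.94  0.72 -0.15  1.55 -0.5   1.32  0.78] | 44 [(1.05, 270, 90), (1.27, 180, -90), (1.38, 210, -30), (1.42, 300, 90), (1.46, 90, 30), (1.47, 240, -90)]
real	1m32.771s
user	1m33.137s
sys	0m0.076s
```

```bash
cat > plan2.py <<'E'
from kin import *
q0=np.array([1.235,.383,.016,1.37,-.006,1.388,-.046]); g=np.array([472,-292,42.])
d,az,sg=35,60,-1
T=frame(az,d,sg); q=ik(g+T[:,2]*19,T,np.array([1.1,.8,-.2,1.63,-.74,1.3,.83]))[0]; print(q.round(2))
res=[]
for m in range(150,301,15):
  for rel in range(-75,91,15):
    qq=q; bad=0; wz=[]
    p1,R1,c=pour(az,d,sg,m,m+rel,100)
    for k in range(0,11):
        a=10*k; yaw=m+rel
        if k==0:
            dy=(yaw-az+180)%360-180
            c1=pour(az,d,sg,m,yaw,0,(0,0,170))[2]; 
            for t in np.linspace(.1,1,10):
                Rt=frame(az+dy*t,d,sg); ct=(g+[0,0,90])*(1-t)+c1*t
                qq,e1,e2=ik(ct+Rt[:,2]*19,Rt,qq); bad=max(bad,e1+e2)
            qa=qq;continue
        p,R,_=pour(az,d,sg,m,yaw,a,(0,0,90+max(0,(60-a)))) 
        qq,e1,e2=ik(p,R,qq); bad=max(bad,e1+e2); wz.append((p-R[:,2]*366)[2])
    if bad<1.5: res.append((round(float(np.abs(qq-q).max()),2),m,rel,round(min(wz)),qa.round(2).tolist(),qq.round(2).tolist(),(p-R[:,2]*366).round().tolist(),(R[:,2]).round(2).tolist()))
res.sort(key=lambda r:r[0])
for r in res[:14]: print(*r)
E
timeout 550 python3 plan2.py
```

```text
[ 1.11  0.78 -0.2   1.62 -0.74  1.31  0.82]
1.59 180 -45 292 [0.34, 1.08, -0.39, 0.84, -0.29, 1.99, 0.78] [1.43, 0.93, -1.31, 2.13, -0.55, 0.2, 2.41] [381.0, -184.0, 292.0] [0.67, 0.58, -0.47]
1.6 210 -75 166 [0.33, 1.06, -0.41, 0.88, -0.3, 1.96, 0.77] [1.07, 1.19, -0.95, 1.54, -0.56, 1.22, 2.42] [565.0, -310.0, 166.0] [0.13, 0.99, -0.11]
1.71 195 -75 166 [0.44, 0.97, -0.4, 1.07, -0.41, 1.77, 0.67] [1.22, 1.16, -1.0, 1.77, -0.71, 0.94, 2.54] [481.0, -294.0, 166.0] [0.38, 0.92, -0.11]
1.72 195 -60 234 [0.34, 1.07, -0.4, 0.86, -0.3, 1.98, 0.77] [1.27, 1.02, -1.07, 1.86, -0.63, 0.76, 2.54] [462.0, -270.0, 234.0] [0.43, 0.85, -0.3]
1.8 180 -60 234 [0.45, 0.97, -0.4, 1.05, -0.41, 1.78, 0.68] [1.43, 1.08, -1.23, 2.06, -0.75, 0.39, 2.62] [392.0, -229.0, 234.0] [0.64, 0.71, -0.3]
1.91 180 -75 166 [0.54, 0.86, -0.4, 1.27, -0.53, 1.56, 0.61] [1.38, 1.18, -1.1, 1.99, -0.92, 0.63, 2.74] [404.0, -258.0, 166.0] [0.6, 0.79, -0.11]
2.13 165 -75 166 [0.64, 0.75, -0.4, 1.48, -0.66, 1.36, 0.57] [1.58, 1.52, -1.35, 2.18, -0.99, 0.12, 2.95] [338.0, -202.0, 166.0] [0.79, 0.61, -0.11]
2.41 150 -15 352 [0.36, 1.08, -0.39, 0.84, -0.28, 2.0, 0.8] [-0.04, 0.14, -0.22, 2.27, 1.66, 0.37, -0.77] [360.0, 59.0, 364.0] [0.71, -0.17, -0.68]
```

```bash
cat > go.py <<'E'
from kin import *
import sys
# usage: go.py x y z az d  (sg=-1): delta of TCP from now
x,y,z,az,d=map(float,sys.argv[1:6]); p,R,s=now()
print(s['ee_pos'].round(1),s['q'].round(2),'fz',s['ft_force'].round(1)); print(delta([x,y,z],frame(az,d,-1),p,R)); print(fit(1),fit(2))
E
python3 go.py 420 -400 220 60 35
```

```text
[ 452.4 -337.9  180.2] [ 1.98 -0.25 -1.17  2.33 -1.43  0.39 -0.12] fz [ 0.2 -0.2 -0.6]
(array([ 3.13,  6.97, -2.55]), array([ 69.6,   5.5, -56.2]))
(array([287.82154825, 429.69502195, 469.56227172, 366.45643567,
       -33.42303594]), np.float64(3.2866017422374227)) (array([253.07880069, 454.56886265, 461.66566549, 359.58834376,
       -18.84864533, -12.99493911]), np.float64(4.263256414560601e-13))
```

step_arm(moves="1 3 -6 10 1 -8;2 5 -6 23 2 -19;3 7 -6 35 2.7 -28;3.1 7 -5 46 3.6 -37;3.1 7 -2.5 58 4.6 -47;3.1 7 -2.5 69.6 5.5 -56.2;3.1 7 -2.5 69.6 5.5 -56.2;3.1 7 -2.5 69.6 5.5 -56.2;3.1 7 -2.5 69.6 5.5 -56.2;3.1 7 -2.5 69.6 5.5 -56.2")

```text
clock: 2.6
ee_pos: [421.6, -400.1, 218.9]
tcp_rot: [-2.107, -1.221, -1.102]
ft_force: [0.6, 0.1, 0.0]
grip_width: 85.5
finger_force: 0.0
```

```bash
python3 go.py 406 -406 134 60 35
```

```text
[ 421.6 -400.1  218.9] [ 1.56  0.8  -0.73  1.27 -0.38  1.63  0.42] fz [0.6 0.1 0. ]
(array([-7.71, -1.06,  3.78]), array([-0.1, -0.2,  0.1]))
(array([260.9160538 , 447.33942938, 470.43673131, 356.81182092,
       -30.07289515]), np.float64(8.734996602298054)) (array([251.6215156 , 455.59786993, 461.35017171, 359.29693322,
       -18.25457496, -13.50487703]), np.float64(0.15090945727291682))
```

step_arm(moves="-7.7 -1.1 3.8 0 0 0;-7.7 -1.1 3.8 0 0 0;-7.7 -1.1 3.8 0 0 0")

```text
clock: 2.98
ee_pos: [403.0, -406.2, 134.4]
tcp_rot: [-2.112, -1.214, -1.101]
ft_force: [0.5, -0.4, 1.4]
grip_width: 85.4
finger_force: 0.0
```

```bash
cat > look.py <<'E'
from h import *
from workcell import vision
c=vision.camera_params('wrist');p,d=vision.read_camera('wrist');P,R,s=now()
cv2.imwrite('pics/w1.png',p[:,:,::-1]); W=world(d,c); hsv=cv2.cvtColor(p,cv2.COLOR_RGB2HSV); H,S,V=[hsv[...,i].astype(int) for i in range(3)]
m=(H>105)&(H<130)&(S>110)&(np.hypot(W[...,0]-472,W[...,1]+292)<60)
Q=W[m]; T=Q[Q[:,2]>70]; print(m.sum(),np.percentile(Q[:,2],[1,50,99]),len(T),circ(T[:,:2]))
for z in(20,40,60): 
    t=Q[np.abs(Q[:,2]-z)<4]; print(z,len(t),circ(t[:,:2]) if len(t)>10 else '')
print(P,R[:,2],R[:,1])
E
python3 look.py
```

```text
8370 [ 4.5054694  53.26688321 75.52133165] 1619 (array([ 470.84967177, -296.00103872]), np.float64(30.523043708425142))
20 461 (array([ 470.66867028, -296.36632669]), np.float64(27.265966591920378))
40 914 (array([ 470.63600259, -296.48994457]), np.float64(28.395900350966954))
60 1200 (array([ 470.62625743, -296.50947552]), np.float64(29.64040637985902))
[ 404.12147067 -406.45567586  136.29552631] [ 0.41115396  0.70967012 -0.57211952] [ 8.65453638e-01 -5.00988752e-01  5.20764796e-04]
```

View pics/w1.png

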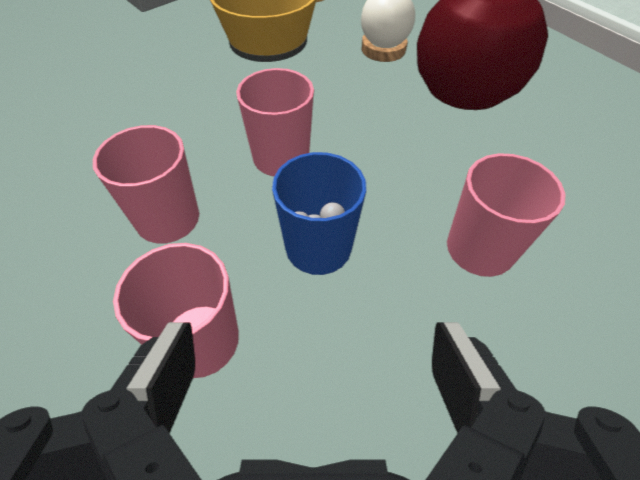

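Run:
```python
from kin import *
p,R,s=now(); T=frame(75,35,-1); g=np.array([470.7,-296.3,42])
print(delta(g-98*T[:,2],T,p,R), g-98*T[:,2], s['q'].round(2))
```

```text
(array([-0.2 ,  2.33,  6.38]), array([12.4, -0.1, -8.6])) [ 449.92280931 -373.84153129   98.21049076] [ 1.57  0.88 -0.7   1.33 -0.33  1.54  0.52]
```

step_arm(moves="-0.2 2.3 0 12.4 -0.1 -8.6;-0.2 2.3 0 12.4 -0.1 -8.6;-0.2 2.3 4 12.4 -0.1 -8.6;-0.2 2.3 6.4 12.4 -0.1 -8.6;-0.2 2.3 6.4 12.4 -0.1 -8.6")

```text
clock: 3.65
ee_pos: [451.2, -371.7, 99.0]
tcp_rot: [-1.881, -1.452, -0.98]
ft_force: [0.4, -1.1, -0.0]
grip_width: 85.6
finger_force: 0.0
```

Run:
```python
from kin import *
p,R,s=now(); T=frame(75,35,-1); g=np.array([470.7,-296.3,42])
print(p,delta(g+22*T[:,2],T,p,R), s['q'].round(2))
```

```text
[ 451.17951924 -371.7021076    99.03557618] (array([-0.2 , -0.03, 11.85]), array([-0.2,  0. ,  0.2])) [ 1.38  1.01 -0.7   1.17 -0.21  1.66  0.57]
```

step_arm(moves="-0.1 0 3 0 0 0;-0.2 0 6 0 0 0;-0.2 0 9 0 0 0;-0.2 0 11 0 0 0;-0.2 0 11.8 0 0 0;-0.2 0 11.8 0 0 0;-0.2 0 11.8 0 0 0")

```text
clock: 4.53
ee_pos: [474.4, -282.8, 28.3]
tcp_rot: [-1.887, -1.45, -0.98]
ft_force: [-0.6, -0.4, -0.0]
grip_width: 85.6
finger_force: 0.0
```

step_arm(moves="0 0 0 0 0 0;0 0 0 0 0 0;0 0 0 0 0 0;0 0 0 0 0 0;0 0 0 0 0 0;0 0 0 0 0 0", jaw=4, newtons=40)

```text
clock: 5.28
ee_pos: [474.5, -282.1, 28.3]
tcp_rot: [-1.886, -1.449, -0.98]
ft_force: [-1.4, -4.2, 5.0]
grip_width: 60.6
finger_force: 42.3
```

Run:
```python
from h import *
from workcell import vision
p,R,s=now(); print(p,s['grip_width'],s['finger_force'],s['ft_force'],delta(p+[0,0,110],R,p,R),s['q'].round(2))
q,d=vision.read_camera('wrist');cv2.imwrite('pics/w2.png',q[:,:,::-1])
```

```text
[ 474.46214809 -282.05859452   28.30393401] 60.55295598409064 42.28583321819315 [-1.36079625 -4.16170489  4.99315432] (array([ 9.  ,  0.01, -6.32]), array([0., 0., 0.])) [ 1.36  1.01 -0.72  1.41 -0.22  1.4   0.59]
```

View pics/w2.png

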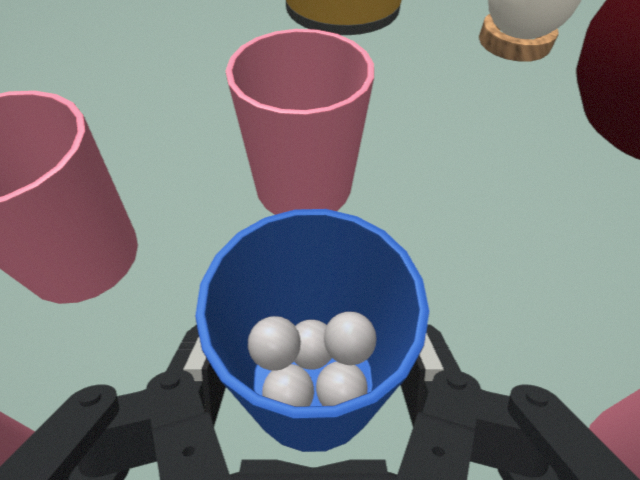

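The blue cup, at (313,320), is between the pads with all five balls inside. Next I lift it.

step_arm(moves="1.8 0 -1.3 0 0 0;4.1 0 -2.9 0 0 0;6.5 0 -4.6 0 0 0;9 0 -6.3 0 0 0;9 0 -6.3 0 0 0;9 0 -6.3 0 0 0")

```text
clock: 6.08
ee_pos: [473.9, -281.1, 137.1]
tcp_rot: [-1.885, -1.449, -0.978]
ft_force: [-0.4, -0.3, -3.3]
grip_width: 60.2
finger_force: 43.7
```

```bash
cat > plan3.py <<'E'
from kin import *
D=eval(open('log.txt').readlines()[-1]) # dummy
p,R,s=now(); q=s['q']; print(p,s['grip_width'],s['finger_force'],q.round(2))
T0=frame(75,35,-1); 
off=R.T@(np.array([470.7,-296.3,37.5+110])-np.array([474.46,-282.06,28.3+110]))  # cup centre in tool
zc=R.T@np.array([0,0,1.]); np.savez('cup.npz',off=off,zc=zc); print('off',off)
hd=np.degrees(np.arctan2(R[1,2],R[0,2]))
def pose(m,yaw,ang,lip):
    Rr=tilt(Ro.from_euler('z',yaw-hd,degrees=True).as_matrix()@R,m+90,ang); c=pour(0,0,1,m,0,ang,lip)[2]
    return c-Rr@off,Rr,c
res=[]
for m in range(165,226,15):
  for rel in range(-75,1,15):
    qq=q;bad=0;mar=9;yaw=m+rel;W=[]
    c1=pose(m,yaw,0,(0,0,150))[2]; c0=p+R@off
    for t in np.linspace(.1,1,10):
        Rt=Ro.from_euler('z',(yaw-hd)*t,degrees=True).as_matrix()@R; ct=c0*(1-t)+c1*t
        qq,e1,e2=ik(ct-Rt@off,Rt,qq);bad=max(bad,e1+e2)
    qa=qq
    for a in range(10,106,10):
        P,Q,_=pose(m,yaw,a,(0,0,90+max(0,60-a)));qq,e1,e2=ik(P,Q,qq);bad=max(bad,e1+e2);mar=min(mar,np.min(np.r_[qq-LO,HI-qq]))
    res.append((round(float(bad),1),round(float(mar),2),m,rel,qa.round(2).tolist(),qq.round(2).tolist()))
for r in sorted(res,key=lambda r:(r[0]>1,-r[1]))[:8]:print(*r)
E
python3 plan3.py
```

```text
[ 473.93191876 -281.09499159  137.10065037] 60.23613906305321 43.665277340915054 [ 1.39  0.87 -0.77  1.39 -0.28  1.53  0.5 ]
off [-9.41814066e-01  8.11152025e-03 -1.73397843e+01]
0.0 0.06 210 -75 [0.49, 1.18, -0.85, 0.88, 0.02, 1.93, 0.59] [1.24, 1.56, -1.4, 1.54, 0.02, 1.13, 2.0]
0.0 0.04 195 -75 [0.64, 1.11, -0.85, 1.06, -0.08, 1.71, 0.48] [1.41, 1.58, -1.42, 1.77, 0.05, 0.81, 1.96]
0.0 0.03 180 -75 [0.78, 1.02, -0.86, 1.26, -0.18, 1.48, 0.4] [1.54, 1.62, -1.43, 1.99, 0.13, 0.46, 1.89]
0.0 0.03 180 -45 [0.5, 1.2, -0.84, 0.84, 0.03, 1.96, 0.61] [1.48, 1.08, -1.43, 2.14, 0.36, 0.19, 1.58]
0.0 0.02 180 -60 [0.64, 1.11, -0.85, 1.05, -0.08, 1.72, 0.49] [1.52, 1.38, -1.44, 2.07, 0.25, 0.32, 1.76]
0.0 0.01 195 -60 [0.49, 1.19, -0.84, 0.85, 0.03, 1.95, 0.6] [1.42, 1.42, -1.45, 1.86, 0.18, 0.68, 1.91]
0.2 0.0 165 -75 [0.92, 0.92, -0.87, 1.47, -0.29, 1.23, 0.34] [1.62, 1.65, -1.42, 2.19, 0.53, 0.08, 1.5]
0.4 0.0 165 -60 [0.79, 1.02, -0.86, 1.25, -0.18, 1.49, 0.4] [1.56, 1.37, -1.46, 2.25, 2.22, 0.14, -0.3]
```

```bash
cat > pp.py <<'E'
from kin import *
m,yaw0=195,135
z=np.load('cup.npz');off,zc=z['off'],z['zc']
def pose(yaw,ang,lip):
    # tool frame upright: cup axis vertical, tool heading yaw
    x=np.array([0,0,1.])-np.dot([0,0,1.],zc)*zc; x/=np.linalg.norm(x) # tool z projected
    h=np.array([np.cos(np.radians(yaw)),np.sin(np.radians(yaw)),0])
    A=np.c_[x,np.cross(zc,x),zc]; Bm=np.c_[h,np.cross([0,0,1],h),[0,0,1]]
    Q=tilt(Bm@A.T,m+90,ang); c=pour(0,0,1,m,0,ang,lip)[2]; return c-Q@off,Q,c
E
python3 - <<'E'
from pp import *
p,R,s=now()
P,Q,c=pose(135,0,(0,0,165)); print(delta(P,Q,p,R),P,c)
E
```

```text
(array([17.97,  4.25, 28.83]), array([ 48.9,  -0.1, -34.4])) [601.97339058  35.82101361 118.3       ] [612.39258935  25.41161897 127.5       ]
```

step_arm(moves="1.8 0.4 2.9 5 0 -3.5;3.6 0.8 5.8 10 0 -7;5.4 1.3 8.7 15 0 -10.5;7.2 1.7 11.6 20 0 -14;9 2.1 14.4 25 0 -17.5;10.8 2.5 17.3 30 0 -21;12.6 3 20.2 35 0 -24.6;14.4 3.4 23.1 40 0 -28.1;16.2 3.8 26 45 0 -31.6;18 4.2 28.8 48.9 0 -34.4")

```text
clock: 7.32
ee_pos: [601.7, 37.3, 117.5]
tcp_rot: [-0.846, -2.047, -0.44]
ft_force: [0.3, -0.2, -3.1]
grip_width: 60.2
finger_force: 43.7
```

Run:
```python
from pp import *
p,R,s=now(); print(p,s['q'].round(2),s['grip_width'].round(1),(R@zc).round(3),p+R@off)
for k in range(1,11):
    a=10*k; P,Q,c=pose(135,a,(0,0,95+max(0,70-a))); d=delta(P,Q,p,R); print(a,*d[0],*d[1],P.round())
```

```text
Traceback (most recent call last):
AttributeError: 'float' object has no attribute 'round'
```

Run:
```python
from pp import *
p,R,s=now(); print(p,s['q'].round(2),s['grip_width'],(R@zc).round(3),p+R@off)
for k in range(1,12):
    a=10*k; P,Q,c=pose(135,a,(10,3,95+max(0,70-a))); d=delta(P,Q,p,R); print(a,*d[0],*d[1],P.round())
```

```text
[601.66586646  37.34277971 117.45815569] [ 0.49  1.18 -0.86  0.84  0.03  1.96  0.58] 60.15923364370527 [ 0.002 -0.002  1.   ] [612.13199658  26.94700912 126.62021192]
10 -0.91 1.5 -0.6 -5.1 -5.2 -7.0 [619.  41. 113.]
20 -1.41 2.08 -0.67 -10.1 -10.2 -14.1 [626.  43. 110.]
30 -1.78 2.56 -0.74 -15.1 -15.2 -21.2 [631.  44. 107.]
40 -2.04 2.92 -0.82 -20.0 -20.2 -28.3 [635.  45. 105.]
50 -2.21 3.15 -0.86 -25.0 -25.2 -35.3 [638.  46. 104.]
60 -2.31 3.24 -0.86 -30.0 -30.2 -42.4 [639.  46. 103.]
70 -2.36 3.2 -0.79 -34.9 -35.2 -49.5 [638.  46. 103.]
80 -1.56 3.01 -1.22 -39.9 -40.2 -56.6 [636.  45. 112.]
90 -0.76 2.7 -1.56 -44.9 -45.2 -63.7 [633.  44. 120.]
100 0.02 2.26 -1.79 -49.8 -50.2 -70.8 [628.  43. 128.]
110 0.75 1.71 -1.91 -54.8 -55.2 -77.9 [622.  41. 135.]
```

step_arm(moves="0.3 1.5 -1.5 -5.1 -5.2 -7;-0.2 2.1 -1.6 -10.1 -10.2 -14.1;-0.6 2.6 -1.6 -15.1 -15.2 -21.2;-0.8 2.9 -1.7 -20 -20.2 -28.3;-1 3.2 -1.8 -25 -25.2 -35.3;-1.1 3.2 -1.8 -30 -30.2 -42.4;-1.1 3.2 -1.7 -34.9 -35.2 -49.5;-0.9 3.1 -1.8 -37.4 -37.7 -53")

```text
clock: 8.32
ee_pos: [636.1, 42.9, 120.0]
tcp_rot: [0.3, 2.591, 1.392]
ft_force: [-0.4, -0.0, -3.1]
grip_width: 60.0
finger_force: 44.6
```

Run:
```python
from pp import *
p,R,s=now(); print(p,s['q'].round(2),s['grip_width'],(R@zc).round(3),p+R@off)
for a in (80,85,90,95,100,105,110,115):
    P,Q,c=pose(135,a,(10,3,100)); d=delta(P,Q,p,R); print(a,*d[0],*d[1],P.round())
```

```text
[636.14435398  42.89901986 119.99175435] [ 1.2   1.1  -1.3   1.68  0.04  0.87  1.56] 60.04214147663924 [-0.935 -0.245  0.257] [632.61006762  28.78876815 129.47673283]
80 0.07 -0.15 0.38 -2.5 -2.2 -3.6 [636.  45. 117.]
85 0.18 0.18 0.07 -5.0 -4.7 -7.1 [635.  45. 121.]
90 0.33 0.48 -0.24 -7.5 -7.2 -10.7 [633.  44. 125.]
95 0.5 0.76 -0.57 -10.0 -9.7 -14.2 [631.  44. 129.]
100 0.71 1.01 -0.89 -12.5 -12.2 -17.7 [628.  43. 133.]
105 0.95 1.24 -1.22 -15.0 -14.7 -21.3 [625.  42. 136.]
110 1.21 1.43 -1.55 -17.5 -17.2 -24.8 [622.  41. 140.]
115 1.5 1.6 -1.87 -20.0 -19.7 -28.4 [618.  41. 143.]
```

step_arm(moves="0.1 0 0.2 -2.5 -2.2 -3.6;0.2 0.2 0.1 -5 -4.7 -7.1;0.3 0.3 0 -6.2 -6 -9;0.3 0.5 -0.2 -7.5 -7.2 -10.7;0.4 0.6 -0.4 -8.7 -8.5 -12.5;0.5 0.8 -0.6 -10 -9.7 -14.2;0.6 0.9 -0.7 -11.2 -11 -16;0.7 1 -0.9 -12.5 -12.2 -17.7;0.7 1 -0.9 -12.5 -12.2 -17.7;0.7 1 -0.9 -12.5 -12.2 -17.7")

```text
clock: 9.57
ee_pos: [630.0, 43.9, 135.4]
tcp_rot: [0.011, 2.181, 1.425]
ft_force: [0.0, 1.4, -0.4]
grip_width: 59.9
finger_force: 44.7
```

```bash
cat > chk.py <<'E'
from pp import *
from workcell import vision
import sys
p,R,s=now(); print(p,s['q'].round(2),s['grip_width'],s['ft_force'],(R@zc).round(3),p+R@off)
c=vision.camera_params('top');q,d=vision.read_camera('top')
a=q[150:320,170:570,::-1]
sc=vision.read_camera('scene')[0][150:350,180:500,::-1]
cv2.imwrite(sys.argv[1],np.vstack([cv2.resize(a,(640,272)),cv2.resize(sc,(640,300))[:,:]]))
E
python3 chk.py pics/c1.png
```

```text
[629.95442618  43.86734688 135.43069184] [ 1.39  1.37 -1.43  1.84  0.1   0.67  1.94] 59.92040651545616 [ 0.04710141  1.39199751 -0.37031481] [-0.951 -0.255 -0.173] [623.27018995  28.87561225 141.09850263]
```

View pics/c1.png

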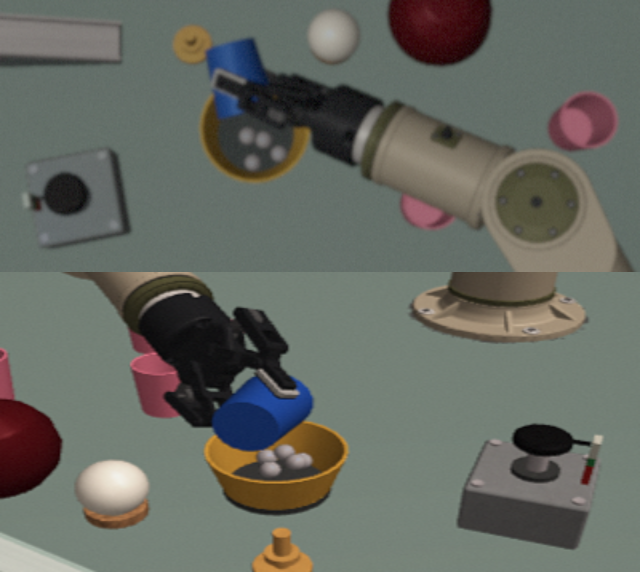

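All five balls are in the pot: they show around (265–305, 455–470) in the lower panel, and the empty cup's weight matches. Next I turn the cup upright again and carry it back.

Run:
```python
from pp import *
p,R,s=now()
for a in (90,80,70,60,50,40,30,20,10,0):
    P,Q,c=pose(135,a,(10,3,112+min(70,max(0,(90-a))))); d=delta(P,Q,p,R); print(a,*d[0],*d[1],P.round())
```

```text
90 -0.3 0.08 0.11 4.9 5.0 7.1 [633.  44. 137.]
80 -0.64 0.15 0.3 9.9 10.0 14.2 [636.  45. 139.]
70 -0.84 0.21 0.4 14.9 15.0 21.3 [638.  46. 140.]
60 -0.92 0.26 0.41 19.9 20.0 28.3 [639.  46. 140.]
50 -0.87 0.35 0.32 24.9 25.0 35.4 [638.  46. 141.]
40 -0.72 0.49 0.12 29.9 30.0 42.5 [635.  45. 142.]
30 -0.48 0.7 -0.2 34.8 34.9 49.6 [631.  44. 144.]
20 -0.17 1.0 -0.63 39.8 39.9 56.7 [626.  43. 147.]
10 0.61 0.56 -0.87 44.8 44.9 63.8 [619.  41. 140.]
0 1.41 0.24 -1.21 49.8 49.9 70.8 [612.  39. 135.]
```

step_arm(moves="-0.3 0.1 0.1 4.9 5 7.1;-0.6 0.1 0.3 9.9 10 14.2;-0.8 0.2 0.4 14.9 15 21.3;-0.9 0.3 0.4 19.9 20 28.3;-0.9 0.3 0.3 24.9 25 35.4;-0.7 0.5 0.1 29.9 30 42.5;-0.5 0.7 -0.2 34.8 34.9 49.6;-0.2 1 -0.6 39.8 39.9 56.7;0.2 1 -0.9 44.8 44.9 63.8;0.4 1 -1.2 49.8 49.9 70.8")

```text
clock: 10.92
ee_pos: [618.5, 40.0, 146.9]
tcp_rot: [-0.85, -2.048, -0.437]
ft_force: [1.1, 0.1, -0.9]
grip_width: 59.6
finger_force: 44.7
```

Run:
```python
from pp import *
p,R,s=now(); print(p,s['q'].round(2),(R@zc).round(3),p+R@off,s['grip_width'])
for sp in ([470,-296],[440,-70]):
  for yaw in(75,90,135):
    P,Q,c=pose(yaw,0,(0,0,0)); P=np.array([*sp,37.5+110])-Q@off
    r=ik(P,Q,s['q']); P2=P-[0,0,109.]; r2=ik(P2,Q,r[0]); print(sp,yaw,*delta(P,Q,p,R),r[0].round(2),r[1:],r2[0].round(2),r2[1:])
```

```text
[618.49843862  40.01572592 146.93177958] [ 0.44  1.18 -0.83  0.74 -0.01  2.03  0.56] [0.002 0.002 1.   ] [628.94797835  29.63153913 156.12585289] 59.6332424854189
[470, -296] 75 [ -8.   -32.98  -9.67] [-49.2   0.1  34.4] [ 1.31  0.82 -0.63  1.39 -0.38  1.55  0.57] (np.float64(0.017649308457029608), np.float64(0.00502626650617605)) [ 1.29  0.96 -0.59  1.41 -0.32  1.42  0.66] (np.float64(0.0018414107748915426), np.float64(0.0003063081676857937))
[470, -296] 90 [ -7.83 -33.22  -9.42] [-37.    0.1  25.8] [ 1.22  0.93 -0.69  1.21 -0.22  1.74  0.62] (np.float64(0.01486900998550632), np.float64(0.0036764517040381935)) [ 1.2   1.07 -0.65  1.23 -0.15  1.62  0.7 ] (np.float64(0.0016501250029963535), np.float64(0.00027201966667859826))
[470, -296] 135 [ -7.58 -34.26  -9.07] [-0.1 -0.  -0.1] [ 0.72  0.91 -0.22  1.06 -0.08  2.    1.27] (np.float64(25.266647342690774), np.float64(6.9296803600918055)) [ 0.66  1.11 -0.14  0.94 -0.09  2.    1.32] (np.float64(6.523007982370777), np.float64(1.8437698143413104))
[440, -70] 75 [  2.44 -19.12   5.11] [-49.2   0.1  34.4] [ 1.18  0.47 -0.6   1.94 -0.67  1.26  0.69] (np.float64(0.02326056997066761), np.float64(0.007432315796974073)) [ 1.14  0.68 -0.55  1.97 -0.62  1.08  0.81] (np.float64(0.003676368566950665), np.float64(0.0004998827374160422))
[440, -70] 90 [  2.62 -19.36   5.36] [-37.    0.1  25.8] [ 1.16  0.61 -0.71  1.78 -0.46  1.39  0.66] (np.float64(0.021306673459409817), np.float64(0.00616465304485382)) [ 1.11  0.79 -0.64  1.8  -0.39  1.22  0.74] (np.float64(0.0029108245203249097), np.float64(0.0002903761536261051))
[440, -70] 135 [  2.86 -20.4    5.71] [-0.1 -0.  -0.1] [ 0.88  0.91 -0.87  1.38  0.01  1.84  0.76] (np.float64(0.014125311799159506), np.float64(0.0027475289110523386)) [ 0.85  1.05 -0.81  1.41  0.1   1.71  0.81] (np.float64(0.0019354361806865911), np.float64(0.00016887923381360659))
```

step_arm(moves="-0.8 -3.3 -1 -4.9 0 3.4;-1.6 -6.6 -1.9 -9.8 0 6.9;-2.4 -9.9 -2.9 -14.8 0 10.3;-3.2 -13.2 -3.9 -19.7 0 13.8;-4 -16.5 -4.8 -24.6 0 17.2;-4.8 -19.8 -5.8 -29.5 0 20.6;-5.6 -23.1 -6.8 -34.4 0 24.1;-6.4 -26.4 -7.7 -39.4 0 27.5;-7.2 -29.7 -8.7 -44.3 0 31;-8 -33 -9.7 -49.2 0.1 34.4")

```text
clock: 12.18
ee_pos: [473.3, -283.4, 136.6]
tcp_rot: [-1.89, -1.445, -0.986]
ft_force: [0.1, -0.2, -0.7]
grip_width: 60.2
finger_force: 44.7
```

Run:
```python
from pp import *
p,R,s=now(); print(p,s['q'].round(2),(R@zc).round(3),p+R@off,s['grip_width'])
P,Q,c=pose(75,0,(0,0,0)); 
for zz in (60,39.5,38): print(zz,*delta(np.array([470,-296,zz])-Q@off,Q,p,R))
```

```text
[ 473.25138855 -283.38799543  136.64184272] [ 1.38  0.86 -0.75  1.39 -0.3   1.53  0.52] [-0.004 -0.001  1.   ] [ 469.35647673 -297.60823069  145.81625121] 60.17240647926678
60 [-6.93 -0.01  5.06] [ 0.3 -0.1  0. ]
39.5 [-8.61 -0.02  6.24] [ 0.3 -0.1  0. ]
38 [-8.74 -0.02  6.33] [ 0.3 -0.1  0. ]
```

step_arm(moves="-2.5 0 1.8 0.3 0 0;-5 0 3.6 0.3 0 0;-7 0 5.1 0.3 0 0;-7.8 0 5.7 0.3 0 0;-8.4 0 6.1 0.3 0 0;-8.6 0 6.2 0.3 0 0;-8.6 0 6.2 0.3 0 0")

```text
clock: 13.05
ee_pos: [474.3, -281.5, 30.7]
tcp_rot: [-1.883, -1.449, -0.98]
ft_force: [-0.3, -0.1, -1.4]
grip_width: 60.3
finger_force: 44.7
```

step_arm(moves="-0.1 0 0.07 0 0 0;-0.18 0 0.13 0 0 0;-0.22 0 0.15 0 0 0;-0.22 0 0.15 0 0 0")

```text
clock: 13.55
ee_pos: [474.2, -281.4, 28.3]
tcp_rot: [-1.882, -1.448, -0.981]
ft_force: [-1.8, -0.4, 4.8]
grip_width: 60.0
finger_force: 44.9
```

Contact is made (4.8 N up). I open the jaw, then back straight out along the tool.

step_arm(moves="0 0 0 0 0 0;0 0 0 0 0 0;0 0 0 0 0 0;0 0 0 0 0 0;0 0 0 0 0 0", jaw=8.54)

```text
clock: 14.18
ee_pos: [474.0, -281.2, 27.4]
tcp_rot: [-1.883, -1.448, -0.98]
ft_force: [-0.1, -0.5, -0.0]
grip_width: 85.8
finger_force: 0.0
```

step_arm(moves="0 0 -2 0 0 0;0 0 -5 0 0 0;0 0 -8 0 0 0;0 0 -12 0 0 0;0 0 -17 0 0 0;0 0 -17 0 0 0")

```text
clock: 14.92
ee_pos: [437.8, -420.1, 126.5]
tcp_rot: [-1.891, -1.449, -0.981]
ft_force: [0.4, 0.4, -0.1]
grip_width: 85.8
finger_force: 0.0
```

```bash
sed -i "s/w1.png/w3.png/" look.py; python3 look.py
python3 - <<'E'
from kin import *
p,R,s=now(); print(p,s['q'].round(2))
q=s['q']
for az in (40,20,0,-20,-40):
  for sg in(1,-1):
    for d in(90,75,60):
      T=frame(az,d,sg); r=ik(np.array([500.4,222.5,170]),T,q); r2=ik(np.array([500.4,222.5,90]),T,r[0])
      print(az,sg,d,r[0].round(2),np.round(r[1]+r[2],2),np.round(r2[1]+r2[2],2))
E
```

```text
9179 [ 4.57254193 52.20377481 75.59057382] 1714 (array([ 470.11940779, -294.75816235]), np.float64(30.472831297944794))
20 629 (array([ 470.01608948, -295.15228139]), np.float64(27.19472031430388))
40 980 (array([ 470.02007996, -295.2339058 ]), np.float64(28.403666814592835))
60 1288 (array([ 470.02663849, -295.26385708]), np.float64(29.623380299129835))
[ 438.30179569 -417.71084473  125.35236208] [ 0.21168749  0.79037204 -0.57489168] [ 9.65991014e-01 -2.58575557e-01  2.04070345e-04]
[ 438.30179569 -417.71084473  125.35236208] [ 1.37  1.04 -0.67  1.03 -0.22  1.78  0.57]
40 1 90 [ 0.47  0.6  -1.31  1.64  0.59  1.37  1.34] 0.01 0.0
40 1 75 [ 0.78  0.43 -1.46  1.87  0.48  0.99  1.44] 0.02 0.01
40 1 60 [ 0.77 -0.04 -1.1   2.1  -0.38  0.6   2.2 ] 0.09 0.03
40 -1 90 [ 0.18  0.36 -0.81  1.65  0.27  1.25 -1.56] 0.04 0.0
40 -1 75 [ 0.46  0.18 -0.96  1.88  0.11  0.91 -1.41] 0.05 0.01
40 -1 60 [ 1.21 -0.12 -1.46  2.1  -0.57  0.64 -0.77] 0.13 0.07
20 1 90 [ 0.44  0.55 -1.25  1.64  0.54  1.35  1.03] 0.01 0.0
20 1 75 [ 0.72  0.37 -1.43  1.88  0.54  1.    1.02] 0.02 0.01
20 1 60 [ 0.64 -0.08 -1.11 
[... 646 characters left out ...]
 0.0
-20 1 75 [ 0.39  0.34 -1.19  1.81  0.61  1.15  0.22] 0.02 0.01
-20 1 60 [ 0.36  0.26 -1.25  1.97  0.87  1.07 -0.08] 0.03 0.01
-20 -1 90 [ 0.09  0.33 -0.7   1.65  0.22  1.24 -2.57] 0.05 0.0
-20 -1 75 [ 0.14  0.23 -0.85  1.82  0.45  1.08 -2.8 ] 0.07 0.01
-20 -1 60 [-1.73  0.08  1.01  2.04  0.52  0.87 -2.95] 0.69 0.01
-40 1 90 [ 0.34  0.45 -1.06  1.64  0.41  1.29  0.08] 0.02 0.0
-40 1 75 [ 0.25  0.39 -1.1   1.74  0.64  1.26 -0.15] 0.03 0.0
-40 1 60 [ 0.11  0.4  -1.12  1.83  0.91  1.34 -0.43] 0.03 0.0
-40 -1 90 [ 0.06  0.32 -0.66  1.65  0.21  1.24 -2.91] 0.05 0.0
-40 -1 75 [-1.01  0.2   0.42  1.79  0.19  1.1  -2.95] 0.22 0.01
-40 -1 60 [ 0.88 -0.19 -1.46  2.02  0.27  0.86 -2.95] 63.43 93.63
```

View pics/w3.png

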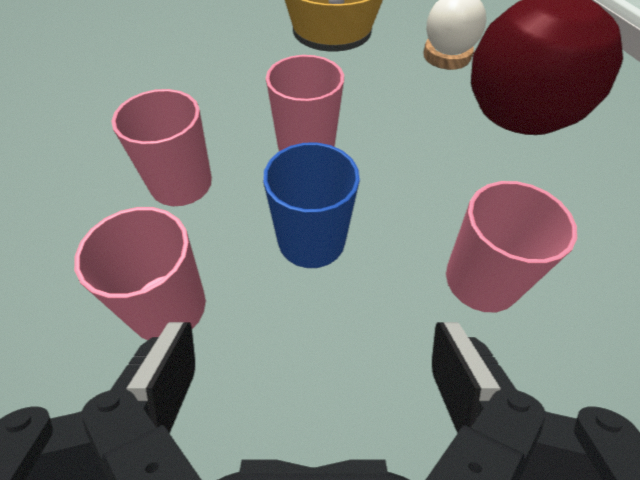

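The blue cup, at (311,205), stands upright and empty at its old spot, and the gripper is clear of it. On to the plunger with the fingers shut.

Run:
```python
from kin import *
p,R,s=now()
T=frame(-60,90,1); print(*delta([460,-120,230],T,p,R)); r=ik(np.array([460,-120,230.]),T,s['q']);print(r)
for z in(170,90): r=ik(np.array([500.4,222.5,z]),T,r[0]);print(r)
print(R.T@[0,0,10.])
```

```text
[25.42 -5.6  17.97] [ 21.5 -52.  -41.4]
(array([ 1.1207061 ,  0.15839051, -1.01700256,  1.73081956,  0.13857619,
        1.32928545,  0.59959675]), np.float64(0.01510794825714445), np.float64(0.004499898970972964))
(array([ 0.29080155,  0.41749585, -0.98085168,  1.64291322,  0.35982699,
        1.27561682, -0.23321673]), np.float64(0.018921735065317916), np.float64(0.00512259680225955))
(array([ 0.24803388,  0.50021486, -0.93024285,  1.73558059,  0.43916032,
        1.12996689, -0.29278804]), np.float64(0.0027002844179588744), np.float64(0.0005743300876799118))
[ 8.18229500e+00  2.04070345e-03 -5.74891680e+00]
```

step_arm(moves="4.1 0 -2.9 2 -5 -4;8.2 0 -5.7 4.5 -11 -8.5;10.7 -0.8 -2.8 7 -17 -13.5;13.2 -1.6 0.1 9.5 -23 -18;15.7 -2.4 3 12 -29 -23;18.1 -3.2 6 14.5 -35 -28;20.5 -4 9 17 -41 -32.5;23 -4.8 13 19 -46 -37;25.4 -5.6 18 21.5 -52 -41.4;25.4 -5.6 18 21.5 -52 -41.4", jaw=0)

```text
clock: 16.23
ee_pos: [458.8, -109.8, 229.2]
tcp_rot: [-1.546, -2.734, 0.003]
ft_force: [0.0, -0.2, -0.4]
grip_width: 0.1
finger_force: 0.0
```

Run:
```python
from kin import *
p,R,s=now()
T=frame(-60,90,1); print(p,s['q'].round(2),s['grip_width'],*delta([500.4,222.5,180],T,p,R))
```

```text
[ 458.83462959 -109.83006022  229.21232086] [ 1.09  0.14 -0.99  1.74  0.12  1.33  0.61] 0.09953241795860274 [26.34 20.7   4.88] [-0.1  0.   1. ]
```

step_arm(moves="5 4 0 0 0 0;10 7.9 1 0 0 0;15 11.8 2 0 0 0;20 15.7 3 0 0 0;24 18.9 4 0 0 0;26.3 20.7 4.9 0 0 0;26.3 20.7 4.9 0 0 0;26.3 20.7 4.9 0 0 0")

```text
clock: 17.23
ee_pos: [506.1, 212.2, 180.7]
tcp_rot: [-1.567, -2.721, 0.0]
ft_force: [-0.4, 0.3, 0.1]
grip_width: 0.2
finger_force: 0.0
```

```bash
cat > wl.py <<'E'
from h import *
from workcell import vision
import sys
c=vision.camera_params('wrist');p,d=vision.read_camera('wrist');P,R,s=now();print(P,s['ft_force'],s['q'].round(2))
W=world(d,c);V=p.max(2); m=(V<60)&(abs(W[...,2]-110)<5)&(np.hypot(W[...,0]-500,W[...,1]-222)<40); Q=W[m]; print(m.sum(),Q.mean(0) if m.sum() else '')
sc=vision.read_camera('scene')[0][230:340,390:500,::-1]
cv2.imwrite(sys.argv[1],np.hstack([cv2.resize(p[:,:,::-1],(400,300)),cv2.resize(sc,(300,300),interpolation=2)]))
E
python3 wl.py pics/p1.png; python3 -c "
from kin import *
p,R,s=now();T=frame(-60,90,1)
for z in(115,92,90):print(z,*delta([500.4,222.5,z],T,p,R))"
```

```text
[506.51450907 211.63731237 181.04745305] [ 0.0342018  -0.95166721  0.10069541] [ 0.36  0.44 -1.05  1.62  0.39  1.31 -0.23]
5792 [498.88535494 225.01151628 109.5897737 ]
115 [1.26 0.   6.63] [-0.  -0.1  0. ]
92 [1.26 0.   8.93] [-0.  -0.1  0. ]
90 [1.26 0.   9.13] [-0.  -0.1  0. ]
```

View pics/p1.png

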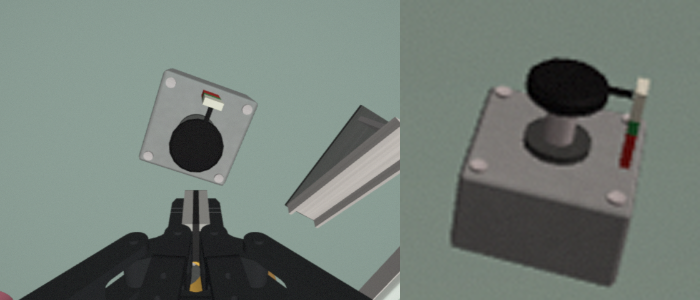

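The wrist view shows the cap at (196,145) and the strip at (210,101), on the tool-x side, clear of the finger knuckles. I'm moving over the cap and down to just above it.

step_arm(moves="1.3 0 2 0 0 0;1.35 0 5 0 0 0;1.35 0 6.2 0 0 0;1.35 0 6.5 0 0 0;1.35 0 6.5 0 0 0;1.35 0 6.5 0 0 0", newtons=40)

```text
clock: 18.08
ee_pos: [500.3, 225.1, 117.5]
tcp_rot: [-1.568, -2.722, -0.004]
ft_force: [-0.9, -0.2, 0.4]
grip_width: 0.4
finger_force: 0.0
```

step_arm(moves="0 0 0.3 0 0 0;0 0 0.6 0 0 0;0 0 0.9 0 0 0;0 0 1.2 0 0 0;0 0 1.2 0 0 0;0 0 1.2 0 0 0")

```text
clock: 18.82
ee_pos: [499.6, 224.9, 104.4]
tcp_rot: [-1.567, -2.721, -0.002]
ft_force: [-0.6, 0.1, 0.6]
grip_width: 0.3
finger_force: 0.0
```

```bash
python3 wl.py pics/p2.png
```

```text
[499.74762484 225.04215131 104.72184794] [-2.2160171  -2.76888699  8.62147582] [ 0.29  0.51 -1.01  1.72  0.46  1.17 -0.31]
335 [494.87797349 232.02252052 110.74196904]
```

View pics/p2.png

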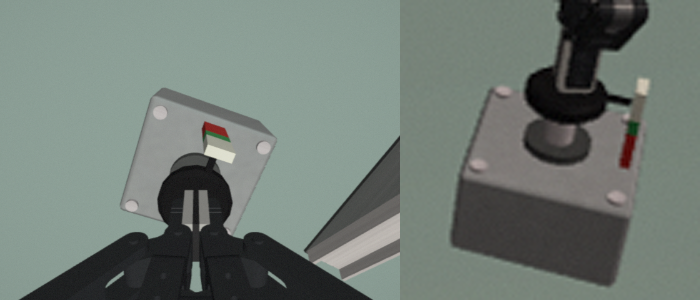

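The fingers are in contact on the cap at (195,200), and the pointer has begun to descend. I press on slowly.

step_arm(moves="0 0 0.2 0 0 0;0 0 0.4 0 0 0;0 0 0.6 0 0 0;0 0 0.8 0 0 0;0 0 1 0 0 0;0 0 1.2 0 0 0;0 0 1.4 0 0 0;0 0 1.4 0 0 0;0 0 1.4 0 0 0;0 0 1.4 0 0 0")

```text
clock: 20.18
ee_pos: [499.8, 225.1, 91.3]
tcp_rot: [-1.568, -2.722, -0.002]
ft_force: [-4.1, -2.4, 9.3]
grip_width: 0.6
finger_force: 4.7
```

step_arm(moves="0 0 0 0 0 0;0 0 0 0 0 0;0 0 0 0 0 0;0 0 0 0 0 0;0 0 0 0 0 0")

```text
clock: 20.8
ee_pos: [499.8, 225.0, 91.3]
tcp_rot: [-1.568, -2.722, -0.002]
ft_force: [-3.8, -1.9, 9.7]
grip_width: -0.1
finger_force: 4.7
```

```bash
python3 wl.py pics/p3.png
python3 - <<'E'
from h import *
from workcell import vision
c=vision.camera_params('scene');p,d=vision.read_camera('scene');W=world(d,c)
m=(p.max(2)<60)&(np.hypot(W[...,0]-499.5,W[...,1]-223.5)<26)&(W[...,2]<112)&(W[...,2]>80); print(m.sum(),np.percentile(W[m][:,2],[5,50,90,97]))
E
```

```text
[499.79817081 225.06646759  91.30223917] [-3.22955994 -3.07950063  9.14693841] [ 0.29  0.53 -0.99  1.73  0.48  1.15 -0.33]
690 [496.01277504 232.19124324 109.98065856]
448 [ 84.25961355  91.83768312 103.93549188 108.91948083]
```

View pics/p3.png

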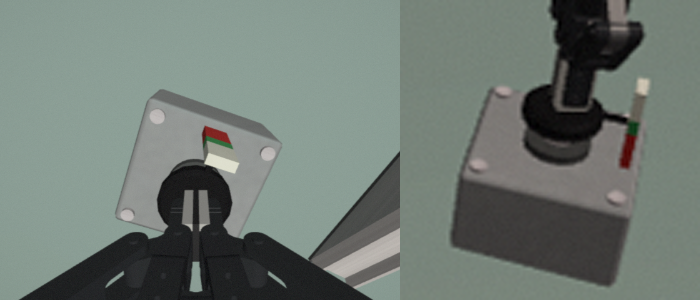

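The pointer, at (630,122) in the right panel, is at the top edge of the green band, about 18 mm. I press 2 mm further.

step_arm(moves="0 0 0.1 0 0 0;0 0 0.2 0 0 0;0 0 0.2 0 0 0;0 0 0.2 0 0 0;0 0 0.2 0 0 0;0 0 0.2 0 0 0;0 0 0.2 0 0 0;0 0 0.2 0 0 0")

```text
clock: 21.95
ee_pos: [499.8, 225.0, 89.4]
tcp_rot: [-1.568, -2.722, -0.002]
ft_force: [-3.7, -3.6, 9.7]
grip_width: 0.3
finger_force: 5.0
```

Run:
```python
from h import *
from workcell import vision
p,R,s=now();print(p,s['ft_force'],s['clock'])
c=vision.camera_params('scene');q,d=vision.read_camera('scene');hsv=cv2.cvtColor(q,cv2.COLOR_RGB2HSV)
w=(slice(255,300),slice(455,490))
H,S,V=[hsv[w][...,i].astype(int) for i in range(3)]
g=(H>45)&(H<85)&(S>110); v,u=np.nonzero(g); print('green',u.min()+455,u.max()+455,v.min()+255,v.max()+255)
k=(V<45); v,u=np.nonzero(k); o=np.argsort(-u)[:8]; print('pointer tip',[(a+455,b+255) for a,b in zip(u[o],v[o])])
# expected pixels of strip face heights at scale (500-ish,264): project cap height candidates at pointer tip
for z in(85,90,95): 
    X=c['R']@np.array([496.5,257,z])+c['t'];x=c['mtx']@X;print(z,(x[:2]/x[2]).round(1))
st=0
t=vision.read_camera('top')
Wt=world(t[1],vision.camera_params('top'));hv=cv2.cvtColor(t[0],cv2.COLOR_RGB2HSV).astype(int)
m=(np.hypot(Wt[...,0]-581,Wt[...,1]-17)<50)&(hv[...,1]<60)&(hv[...,2]>95); n,l,stt,ce=cv2.connectedComponentsWithStats(m.astype(np.uint8)); print('balls px',m.sum(),[(tuple(ce[i].round()),stt[i][4]) for i in range(1,n)])
b=(hv[...,0]>105)&(hv[...,0]<130)&(hv[...,1]>120)&(Wt[...,2]>69)&(Wt[...,1]<-200);print('cup',circ(Wt[b][:,:2]))
```

```text
[499.84191165 225.04917042  89.3695447 ] [-3.7123228  -3.59515793  9.73355695] 21.95
green 474 476 275 278
pointer tip [(np.int64(473), np.int64(275)), (np.int64(472), np.int64(274)), (np.int64(472), np.int64(275)), (np.int64(471), np.int64(274)), (np.int64(471), np.int64(275)), (np.int64(470), np.int64(274)), (np.int64(470), np.int64(275)), (np.int64(469), np.int64(273))]
85 [470.3 277.2]
90 [470.8 274.8]
95 [471.4 272.3]
balls px 254 [((np.float64(311.0), np.float64(224.0)), np.int32(54)), ((np.float64(334.0), np.float64(235.0)), np.int32(50)), ((np.float64(343.0), np.float64(246.0)), np.int32(50)), ((np.float64(333.0), np.float64(250.0)), np.int32(50)), ((np.float64(323.0), np.float64(252.0)), np.int32(50))]
cup (array([ 471.48496576, -290.65651601]), np.float64(30.216980423209026))
```

```bash
python3 -c "
from workcell import robot
print(robot.sign_off())"
```

```text
the job is handed in; nothing more can be done
None
```

I handed the job in at 22 s: the five balls are in the yellow pot and the empty blue cup stands upright on the ledge. The shut gripper holds the plunger about 20 mm down with about 10 N and the pointer in the green band. I touched no bystander that I know of but did not re-measure them, and sign-off returned no verdict.

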